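# Push a rejected end cap through the flap of the reject station

## Task

Two cylinder end caps lie on the feed shelf of the red reject station. With your fingertips, push the cap with the red dot along the shelf and in under the hanging flap until it slides down into the catch bin behind, then draw your hand back out so that the flap swings shut. Slide it steadily and gently, without lifting, ramming or flicking it, and leave the cap with the green dot and the other things on the bench where they are.

Things in the scene. Friction and masses are not known exactly. Their poses are not given: they have to be found in the camera images.
- station: Red reject station fixed to the bench, 430 x 302 mm, 192 mm high. Origin on the bench top below the middle of the flap; x is level and points in through the flap (the way to push), y to the left seen along x, z up. From x = 20 to 244 mm it is closed by clear sides and a clear locked cover, so the flap is the only way in. All offsets below are along these axes.
- shelf (a point): Middle of the feed shelf's top, at x = -90 mm: flat aluminium, 74 mm above the bench, from the open rounded front edge at x = -186 mm level through to the flap at x = 4 mm; 270 mm clear between side lips 12 mm high.
- lintel (a point): Middle of the lower front edge of the red lintel over the doorway, x = 0, 166 mm above the bench. Doorway: x = 0 to 22 mm, 270 mm wide, 92 mm clear under the lintel, whose top is at 192 mm. Fingers tilted back 35 to 45 degrees from upright (tips ahead, pointing in and down) can reach 10 to 25 mm past the flap line below it.
- flap (a joint): Angle of the gravity flap, rad: 0 shut, grows as its lower edge swings inward, up to 1.35; it cannot swing outward. Aluminium plate with yellow stripe and black nylon edge, 264 mm wide, 4 to 6 mm thick, 90 g, no spring or latch: under 1.5 N at the edge opens it, it rests on what is under it (about 0.8 rad on a cap) and falls shut by its weight in about half a second.
- sill (a point): Middle of the sill edge, at shelf height, x = 32 mm, where a slick white slide begins: it falls 30 degrees to x = 57 mm, 42 degrees to x = 97 mm and 14 degrees to the bin floor at x = 137 mm. A cap tips and slides down by itself once its middle is past this edge, that is, when its rear face (and the fingertips behind it) is 5 to 20 mm past x = 4 mm, the flap line.
- bin (a point): Middle of the catch bin's black floor mat, inside the clear cover, x = 188 mm, 13 mm above the bench; the nearly level floor runs from x = 137 to 240 mm.
- flap_edge (a point): Middle of the flap's lower edge; shut, it hangs 6 mm above the shelf. The hinge is 83 mm above it, 163 mm above the bench.
- reject_cap: The faulty end cap: square aluminium block 54 x 54 x 30 mm, about 190 g, lying flat on the feed shelf with a red dot (24 mm) in the middle of its top, four dark screws in the corners. Origin at the centre of its underside, z up. It lies left or right on the shelf, turned up to 0.3 rad.
- reject_cap_mid (a point): Middle of the red-dot cap, 15 mm above its underside.
- good_cap: The good end cap, the same but with a green dot; lies beside the other on the feed shelf, at least 40 mm of gap between them. It stays there. Origin at the centre of its underside.
- spray_bottle: White cleaner bottle with red collar and black spray head, 72 mm across, 221 mm high, on the bench. Origin at the centre of its underside. Not to be moved.
- cylinder: Assembled pneumatic cylinder standing upright on the bench, 54 x 54 mm, 214 mm high. Origin at the centre of its underside. Not to be moved.
- rod_eye: Steel rod end (eye 32 mm across, 14 mm thick, shank to +x, 48 mm) lying on the bench. Origin under the eye's centre. Not to be moved.

How it is judged (in metres and radians):
On the way, in this order (a step that is already met when the one before it is completed fails the run):
1. the red-dot cap is under the flap and holds it open (value of joint flap above 0.5 rad and x of reject_cap_mid in the frame of station between -0.015 and 0.06 m), for 0.05 s.
2. the red-dot cap has slid down into the catch bin (x of reject_cap_mid in the frame of station above 0.1 m and z of reject_cap_mid in the frame of station below 0.06 m), for 0.1 s.
At the end, for the whole second after the job is handed in: The red-dot cap lies still in the catch bin (its middle at least 100 mm in past the flap line and less than 60 mm above the bench), the flap hangs shut within 0.06 rad, the green-dot cap has moved less than 15 mm and lies flat, and the bottle, cylinder and rod end have moved less than 20 mm (all of step 2 and x of reject_cap_mid in the frame of station below 0.24 m and linear speed of reject_cap below 0.02 m/s and value of joint flap below 0.06 rad and distance of good_cap from where it was at the start of the episode below 0.015 m and angle between good_cap's own z axis and vertical below 0.1 rad and distance of each of spray_bottle, cylinder, rod_eye from where it was at the start of the episode below 0.02 m); the robot touches nothing.
It fails at once if the red-dot cap is lifted more than 10 mm off the feed shelf (x of reject_cap_mid in the frame of station below 0.02 m and z of reject_cap_mid in the frame of station above 0.099 m).
It fails at once if the red-dot cap is flicked or shoved faster than 0.4 m/s along the shelf (x of reject_cap_mid in the frame of station below 0.015 m and linear speed of reject_cap above 0.4 m/s).
It fails at once if the red-dot cap is rammed or squeezed with more than 25 N (contact force between the fingers and reject_cap above 25 N).
It fails at once if the green-dot cap is pushed more than 15 mm or lifted (distance of good_cap from where it was at the start of the episode above 0.015 m).
It fails at once if a bystander on the bench is knocked over or moved more than 20 mm (distance of any of spray_bottle, cylinder, rod_eye from where it was at the start of the episode above 0.02 m).
It also fails if it takes over 38 s, if anything falls off the work surface, if the arm or the gripper's body presses on something with over 40 N, if the wrist force passes 120 N, or if a joint passes its speed limit or range.

## Robot

A 6-joint arm with a two-finger parallel gripper is mounted at the origin on the work surface. World frame = base frame: x ahead of the robot, y to its left, z up, the work surface at z = 0. Lengths are in mm, angles in rad, forces in N, time in s.
With the tool pointing down it reaches from about 275 to 825 mm from the base axis. Payload 4.9 kg.
Tool frame: the origin (TCP) lies midway between the tips of the shut fingers; the grasp point (between the pads) lies 19 mm behind it (env.pinch_z is the distance from the TCP to the grasp point, in mm); z points along the fingers, y is the line along which they close (so a half turn about z gives the same grasp; the last joint's range is limited). The gripper opens to 85 mm and grips with 20 to 120 N. Pads are 22 mm wide; open, the fingers measure 114 mm over their backs; the gripper's body (76 mm by 85 mm) begins 54 mm behind the grasp point. The pads swing forward as they close: fully open they stand 13 mm farther back than shut.
Start: joints at [1.133, 0.326, -0.193, 1.052, 0, 1.437], TCP at [164.526, 524.833, 231.281] pointing down, gripper open.
Joint ranges: [-2.65, 2.65], [-0.97, 1.79], [-1.3, 1.35], [-1.93, 2.1], [-1.47, 1.37], [-3.14, 3.14]. Speed limits (rad/s): [2.57, 2.57, 3.14, 3.14, 3.14, 3.14].

## Interface

Orientations are given as a unit quaternion [x, y, z, w].
In Python, from rig import status, viewer, ticket, env gives the robot as it stands. The module is installed in compiled form; this text tells all that it offers.
- The arm moves only by the tool carry_out, never from a script. Its argument "series" is text: rows parted by semicolons, each of 6 numbers parted by spaces: the shift along the tool's x, y, z as a fraction of full scale, then the turn, a rotation vector about the tool's x, y, z as a fraction of full scale. A call has 1 to 8 rows; each row is the pose to reach, as a shift and turn from the pose commanded when the call began, along the tool's axes at that moment; what a row does not reach only later rows make up. Full scale, the value 1, is 1000 mm for a shift and 90 degrees for a turn. A row lasts 1/12 s, in which the tool goes at most 41.7 mm and 7.16 degrees, less where a joint would pass 70% of its speed; a pose out of reach is approached as far as the arm can. A call with a number of a shift or a turn outside -1 to 1 is refused whole. A call with a gripper value outside its range is refused whole. "grip" is the opening in per cent of the stroke, from 0 (shut) to 100 (fully open), set as the call begins (left out, the last holds). The fingers move at their own pace and stop on an object; "newtons" is the grip in N (left out, the last holds). Time passes only in rows, so rows that repeat a pose let the fingers close. It gives the time, the measured TCP pose, the force, the opening and the grip force at its end, in the units of the state.
- status.sense(): the state, without advancing time (a new reading comes with each control period).
- viewer.read_camera(name): name is "side" or "top" or "wrist"; returns the picture (400x640x3 uint8, blue, green, red); there is no depth.
- viewer.camera_params(name): a dict with "vfov" (degrees; the focal length in pixels is half the picture's height over the tangent of half this angle, whatever the lens; pixels are square), "cx", "cy" (the principal point, pixels), "xyz" and "attitude" of the camera in the world. Camera axes: x right, y down, z forward; pixel columns grow to the right and rows downward; lengths in mm; the calibration is good to about 2 mm. A picture is of the moment at which its call begins: read the wrist's pose just before it. camera_params takes no time and is no camera call; for the wrist camera it gives the pose at the moment of the call.
- ticket.sign_off(): hands the job in; it is judged then, once.
The state is a dict: "clock": time; "q": joint angles; "joint_vel": joint speeds; "effort": joint torques, N m; "ee_pos": TCP position; "eef_rot": TCP orientation; "force": force on the tool from outside, world axes, zero at the start; "wrist_torque": the same for the moment, N m; "opening": opening from 0.0 (shut) to 1.0 (fully open); "grasp_force": force on a finger pad.
Only numpy, scipy, OpenCV 4.12 (cv2) and the standard library are available. Lean on these libraries where they do the work, as an engineer would, in place of code of your own. Each camera call takes 0.05 s, during which the arm holds its last target. There are 200 camera calls.

## Working session

There is one attempt and no reset: what is moved stays moved. The work goes in short steps, Python scripts to look and compute and a tool call to move; the robot and the scene stay as the last step left them, time stands still between calls to the robot, and variables do not carry over. Pictures are saved under pics/ and viewed, at most 10 in all, crops included, and the job is handed in when it is done.

Besides the shell and the picture viewer there is one more tool, called after ">>>" in YAML: its name, and indented under it one key for each argument. carry_out: Moves the arm, as the interface text tells. Its arguments: {"type":"object","properties":{"series":{"type":"string"},"grip":{"type":"number"},"newtons":{"type":"number"}},"required":["series"]}

```bash
mkdir -p pics; python3 - <<'E'
from rig import status, viewer, ticket, env
import cv2
print(status.sense())
for n in ("side","top","wrist"):
    p=viewer.camera_params(n); print(n,p)
    cv2.imwrite(f"pics/{n}0.png",viewer.read_camera(n))
E
```

```text
{'clock': 0.0, 'q': array([ 1.13280482e+00,  3.26919323e-01, -1.93596545e-01,  1.05199366e+00,
        1.84215541e-05,  1.43656904e+00]), 'joint_vel': array([-1.59926979e-05,  5.90533817e-04, -6.99549763e-04, -1.57108049e-03,
       -1.84303893e-04, -9.09353151e-04]), 'effort': array([-1.75854359e-03, -4.43394899e+01,  2.62440276e+01,  1.54067535e-02,
       -3.83441156e-04, -3.51121543e-06]), 'ee_pos': array([164.26110901, 524.28696502, 230.51039913]), 'eef_rot': array([ 1.51298792e-01,  9.88487704e-01, -8.19181284e-04, -2.50588319e-04]), 'force': array([ 0.13604718, -0.2090369 ,  0.58304532]), 'wrist_torque': array([0.00102828, 0.03311996, 0.05523259]), 'grasp_force': 0.0, 'opening': 0.998684551797931}
side {'vfov': 46.695040581854, 'cx': 323.7923086803527, 'cy': 198.29437240598844, 'xyz': array([ 234.39683913, -882.87276842,  687.11642652]), 'attitude': array([ 0.8554587 , -0.17363295,  0.08359973, -0.48067983])}
top {'vfov': 48.57191477253382, 'cx': 325.46105080015417, 'cy': 198.70084541904862, 'xyz': array([ 505.4189075 ,  -18.89455148, 1141.19053494]), 'attitude': array([ 0.70825262, -0.70572741,  0.01442666, -0.01090512])}
wrist {'vfov': 58.35912208212468, 'cx': 320.6504062174016, 'cy': 198.45320524192874, 'xyz': array([ 94.57323852, 546.37754602, 372.72223987]), 'attitude': array([0.79738525, 0.58620242, 0.08452342, 0.11575527])}
```

View pics/top0.png

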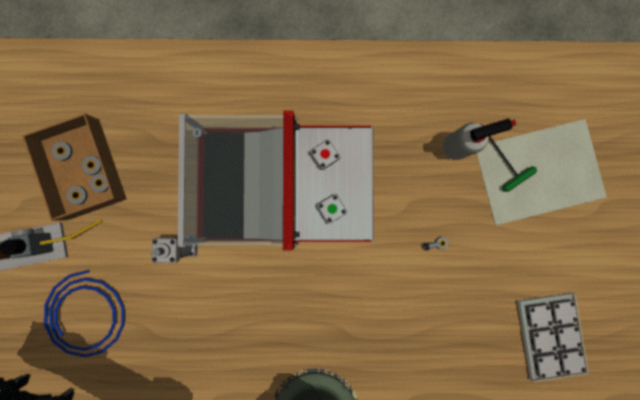

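View pics/side0.png

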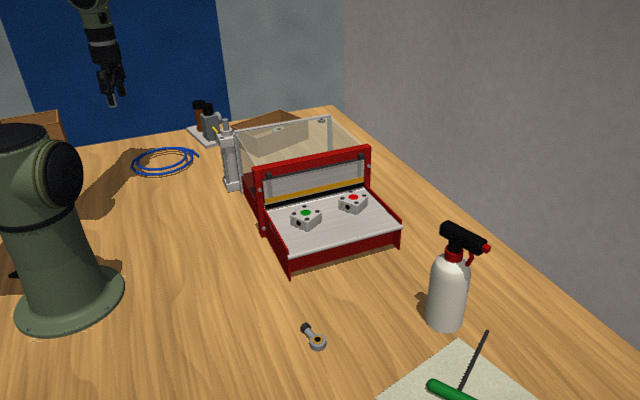

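The top view shows the station opening to the image right (world −y). The red-dot cap is at about (325,154), the green-dot cap at (332,209), the lintel at column ~289 and the shelf front edge at column ~372. The side view confirms the layout: the bottle and rod end stand in front of the station, clear of its shelf.

```bash
cat > h.py <<'E'
import numpy as np, cv2
from scipy.spatial.transform import Rotation as R
from rig import status, viewer, ticket, env
def ray(p,uv,z):
    f=200/np.tan(np.radians(p["vfov"]/2))
    d=R.from_quat(p["attitude"]).apply([(uv[0]-p["cx"])/f,(uv[1]-p["cy"])/f,1])
    return p["xyz"]+d*(z-p["xyz"][2])/d[2]
def proj(p,X):
    f=200/np.tan(np.radians(p["vfov"]/2))
    c=R.from_quat(p["attitude"]).inv().apply(np.atleast_2d(X)-p["xyz"])
    return c[:,:2]/c[:,2:]*f+[p["cx"],p["cy"]]
def blob(im,col):
    b,g,r=[im[...,i].astype(int) for i in range(3)]
    return (r>120)&(g<70)&(b<70) if col=="r" else (g>100)&(r<80)&(b<100)
E
python3 - <<'E'
from h import *
p=viewer.camera_params("top"); im=cv2.imread("pics/top0.png")
for n,uv,z in [("red",(325,154),104),("green",(332,209),104),("shelfFR",(372,127),80),("shelfFL",(373,240),80),("lintR",(294,111),192),("lintL",(294,249),192),("lintLb",(284,249),192),("bottle",(463,141),150),("rod",(440,242),7),("cyl",(165,250),214)]:
    print(n,ray(p,uv,z).round(1))
m=blob(im,"r"); m[:, :308]=0;m[:,345:]=0;m[:140]=0;m[170:]=0
n=np.argwhere(m).mean(0)[::-1];print("red",n,ray(p,n,104))
m=blob(im,"g"); m[:, :315]=0;m[:,350:]=0
n=np.argwhere(m).mean(0)[::-1];print("green",n,ray(p,n,104))
cv2.imwrite("pics/top1.png",cv2.resize(im[100:260,270:400],None,fx=3.7,fy=3.7,interpolation=cv2.INTER_CUBIC))
E
```

```text
red [647.7 -22.5 104. ]
green [518.5 -39.4 104. ]
shelfFR [ 716.9 -135.7   80. ]
shelfFL [ 445.2 -138.    80. ]
lintR [728.5  45.  192. ]
lintL [431.8  43.2 192. ]
lintLb [431.8  64.5 192. ]
bottle [ 672.1 -333.   150. ]
rod [ 436.5 -317.5    7. ]
cyl [430.6 310.1 214. ]
red [324.86206897 153.5       ] [648.89303348 -22.21836848 104.        ]
green [331.80952381 208.23809524] [520.3270763  -38.92883064 104.        ]
```

View pics/top1.png

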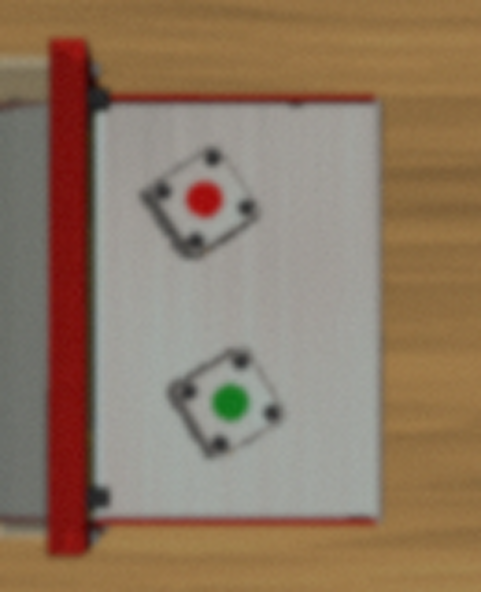

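The enlarged crop shows the red-dot cap turned about 33–35°, with its rear corner pointing at the shelf front and slightly toward the green cap. I'll push with two fingertips about 20 mm apart so it squares up against them. The flap line is at world y ≈ 45 and the push direction is +y.

```bash
cat >> h.py <<'E'
def want(tilt,yaw=0):   # tool y = world x, tool z = (0,sin,-cos)
    t=np.radians(tilt); s,c=np.sin(t),np.cos(t)
    return R.from_euler("z",yaw,degrees=True)*R.from_matrix(np.array([[0,c,s],[1,0,0],[0,s,-c]]).T)
def rel(P0,R0,P,Rt):
    return np.r_[R0.inv().apply(np.array(P)-P0)/1000,(R0.inv()*Rt).as_rotvec()/(np.pi/2)].round(3)
def now():
    s=status.sense(); return s["ee_pos"],R.from_quat(s["eef_rot"])
E
python3 - <<'E'
from h import *
p=viewer.camera_params("side")
print("bottle near base",ray(p,(446,330),0),"head top",ray(p,(462,232),215),"nozzle",ray(p,(488,243),200), "lip end",ray(p,(400,235),86))
P,Q=now()
print(rel(P,Q,[164,524,330],want(0)),rel(P,Q,[300,350,340],want(0)))
print(rel([300,350,340],want(0),[510,110,340],want(0)))
print(rel([510,110,340],want(0),[656,-85,300],want(40)))
E
```

```text
bottle near base [ 672.62796587 -386.32798401    0.        ] head top [ 688.47508729 -368.50926315  215.        ] nozzle [ 723.56754944 -396.55728506  200.        ] lip end [ 683.79615713 -182.6361963    86.        ]
[ 0.    -0.001 -0.099 -0.001  0.     0.807] [-0.182 -0.126 -0.109 -0.001  0.     0.807]
[-0.24  0.21  0.    0.    0.    0.  ]
[-0.195  0.146  0.04   0.     0.444  0.   ]
```

```bash
python3 - <<'E'
from h import *
p=viewer.camera_params("side");t=viewer.camera_params("top")
print("red",ray(p,(353,197),104),"green",ray(p,(306,212),104))
X=[[717,-137,86],[445,-137,86],[728,45,192],[432,45,192],[649,-22,104],[520,-39,104],[672,-340,0]]
print(proj(p,X).round(1)); print(proj(t,X).round(1))
a=cv2.imread("pics/side0.png");b=cv2.imread("pics/top0.png")
for q,im in((p,a),(t,b)):
    for u in proj(q,X): cv2.circle(im,tuple(int(v) for v in u.round()),3,(255,0,255),1)
cv2.imwrite("pics/chk.png",np.hstack([cv2.resize(a[120:350,200:520],None,fx=1.6,fy=1.6),cv2.resize(b[90:274,270:500],None,fx=1.25,fy=2)[:368]])[:, :800])
E
```

```text
red [645.68488458 -23.41799079 104.        ] green [519.4721914  -38.55440914 104.        ]
[[402.6 220.7]
 [289.4 250.7]
 [371.6 146.4]
 [255.6 170.1]
 [354.  196.4]
 [306.3 212. ]
 [432.1 313.8]]
[[372.8 126.4]
 [372.8 240.2]
 [294.  111.2]
 [293.1 248.9]
 [324.8 153.5]
 [331.8 208.4]
 [447.4 150.7]]
```

View pics/chk.png

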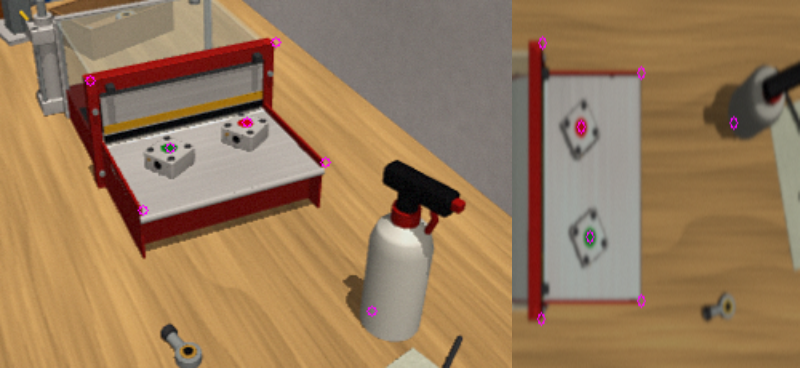

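The projected estimates (magenta) land on the shelf corners, lintel corners and both dots in both views. The bottle centre is a little farther out, at y ≈ −365, so the approach is clear. Moving now.

>>> carry_out:
  series: "0 0 -0.1 0 0 0.2; -0.03 -0.02 -0.11 0 0 0.3; -0.18 -0.125 -0.11 0 0 0.8; -0.18 -0.125 -0.11 0 0 0.8; -0.18 -0.125 -0.11 0 0 0.8; -0.18 -0.125 -0.11 0 0 0.8; -0.18 -0.125 -0.11 0 0 0.8; -0.18 -0.125 -0.11 0 0 0.8"
  grip: 24
  newtons: 20

```text
clock: 0.82
ee_pos: [302.2, 347.8, 342.3]
eef_rot: [0.612, 0.791, 0.0, 0.001]
force: [0.5, 0.8, -0.4]
opening: 0.241
grasp_force: 0.0
```

```bash
python3 - <<'E'
from h import *
P,Q=now();print(status.sense()["clock"],P,status.sense()["q"],rel(P,Q,[510,110,340],want(0)))
E
```

```text
0.8167 [302.24061021 347.84110469 342.31459168] [ 0.69674081  0.10389715 -0.19392343  1.27158536 -0.00257518  2.01372975] [-0.282  0.141  0.003  0.002  0.001  0.162]
```

>>> carry_out:
  series: "-0.28 0.14 0 0 0 0.162; -0.28 0.14 0 0 0 0.162; -0.28 0.14 0 0 0 0.162; -0.28 0.14 0 0 0 0.162; -0.28 0.14 0 0 0 0.162; -0.28 0.14 0 0 0 0.162; -0.28 0.14 0 0 0 0.162; -0.28 0.14 0 0 0 0.162"

```text
clock: 1.48
ee_pos: [510.2, 115.0, 340.7]
eef_rot: [0.704, 0.71, -0.0, 0.001]
force: [0.1, 0.8, 0.4]
opening: 0.244
grasp_force: 0.0
```

```bash
python3 - <<'E'
from h import *
P,Q=now();print(status.sense()["clock"],P,status.sense()["q"],rel(P,Q,[656,-85,280],want(40)))
E
```

```text
1.4833 [510.20347421 115.00208313 340.69981823] [ 8.12596749e-02  2.26852599e-01 -4.90982006e-02  1.29455008e+00
 -1.28706264e-03  1.64314460e+00] [-0.201  0.144  0.061 -0.002  0.445  0.006]
```

>>> carry_out:
  series: "-0.2 0.145 0.06 0 0.445 0.006; -0.2 0.145 0.06 0 0.445 0.006; -0.2 0.145 0.06 0 0.445 0.006; -0.2 0.145 0.06 0 0.445 0.006; -0.2 0.145 0.06 0 0.445 0.006; -0.2 0.145 0.06 0 0.445 0.006; -0.2 0.145 0.06 0 0.445 0.006; -0.2 0.145 0.06 0 0.445 0.006"

```text
clock: 2.15
ee_pos: [655.1, -83.6, 271.6]
eef_rot: [0.666, 0.661, 0.239, -0.249]
force: [0.1, 0.5, -0.1]
opening: 0.234
grasp_force: 0.0
```

```bash
python3 - <<'E'
from h import *
P,Q=now();print(status.sense()["clock"],P,status.sense()["q"],Q.as_matrix()[:,2],rel(P,Q,[656,-85,150],want(40)),rel(P,Q,[656,-85,86],want(40)))
cv2.imwrite("pics/w1.png",viewer.read_camera("wrist"))
E
```

```text
2.15 [655.14016166 -83.55903105 271.64726083] [-0.50547931  0.77160315  0.4495075   1.65056836  0.59641925  0.94741165] [-0.01115682  0.64814086 -0.76143874] [-0.08   0.003  0.092 -0.007 -0.004 -0.007] [-0.121  0.004  0.14  -0.007 -0.004 -0.007]
```

View pics/w1.png

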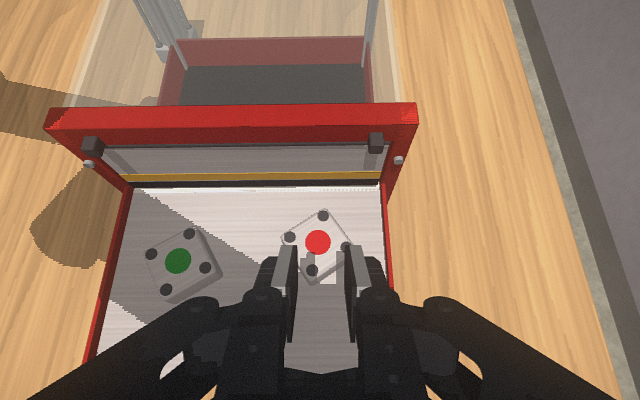

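The wrist view shows the red dot at (318,242) just ahead of the open fingertips, and the green cap well to the left at (178,260). I'll descend behind the red cap.

>>> carry_out:
  series: "-0.025 0.001 0.029 0 0 0; -0.05 0.002 0.058 0 0 0; -0.075 0.003 0.087 -0.003 -0.002 -0.003; -0.09 0.003 0.107 -0.007 -0.004 -0.007; -0.1 0.003 0.119 -0.007 -0.004 -0.007; -0.108 0.003 0.128 -0.007 -0.004 -0.007; -0.108 0.003 0.128 -0.007 -0.004 -0.007; -0.108 0.003 0.128 -0.007 -0.004 -0.007"

```text
clock: 2.87
ee_pos: [658.4, -78.9, 116.7]
eef_rot: [0.661, 0.669, 0.244, -0.235]
force: [0.0, -0.0, 0.5]
opening: 0.237
grasp_force: 0.0
```

```bash
python3 - <<'E'
from h import *
P,Q=now();print(status.sense()["clock"],P,status.sense()["q"],Q.as_matrix()[:,2],rel(P,Q,[656,-85,86],want(40)),rel(P,Q,[656,-45,86],want(40)))
cv2.imwrite("pics/w2.png",np.vstack([cv2.resize(viewer.read_camera("side")[130:300,230:480],(500,340)),viewer.read_camera("wrist")[180:, 70:570]]))
E
```

```text
2.8667 [658.38243313 -78.85044846 116.73988448] [-0.49734515  0.85338609  0.21822068  1.3042257   0.59915002  0.9459599 ] [ 0.00755436  0.6375777  -0.77034902] [-0.024 -0.003  0.02   0.005  0.004  0.01 ] [ 0.007 -0.003  0.045  0.005  0.004  0.01 ]
```

View pics/w2.png

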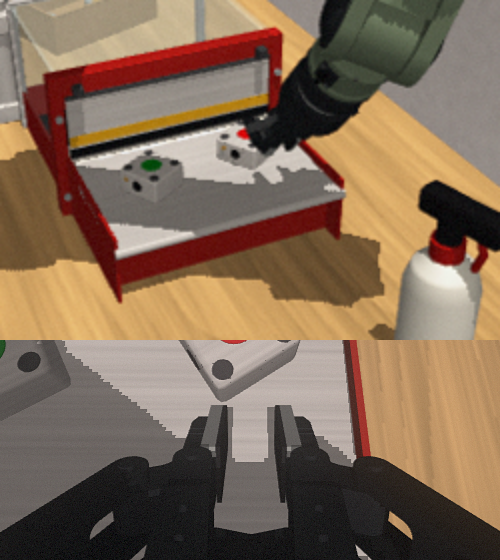

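The side and wrist views show the fingertips just above and behind the cap, with its rear corner in line with the left finger. I'll go down the last 30 mm, backing off slightly.

>>> carry_out:
  series: "-0.009 0 0.003 0 0 0; -0.017 0.001 0.011 0.002 0.002 0.005; -0.024 0.002 0.02 0.005 0.004 0.01; -0.024 0.002 0.02 0.005 0.004 0.01; -0.024 0.002 0.02 0.005 0.004 0.01"

```text
clock: 3.38
ee_pos: [659.4, -85.3, 81.3]
eef_rot: [0.666, 0.663, 0.241, -0.245]
force: [0.1, -0.1, 0.1]
opening: 0.239
grasp_force: 0.0
```

```bash
python3 - <<'E'
from h import *
P,Q=now();print(status.sense()["clock"],P,status.sense()["force"],Q.as_matrix()[:,2],rel(P,Q,[660,P[1],85],want(40)),rel(P,Q,[660,P[1]+48,85],want(40)))
E
```

```text
3.3833 [659.39602952 -85.30730843  81.2919726 ] [ 0.11044198 -0.0557114   0.11740838] [-0.00373621  0.64477147 -0.76436627] [ 0.002  0.001 -0.003 -0.002 -0.002 -0.004] [ 0.039  0.     0.028 -0.002 -0.002 -0.004]
```

>>> carry_out:
  series: "0.004 0 -0.003 0 0 0; 0.009 0 0.001 0 0 0; 0.014 0 0.005 0 0 0; 0.018 0 0.008 0 0 0; 0.023 0 0.012 0 0 0; 0.027 0 0.016 0 0 0; 0.032 0 0.02 0 0 0; 0.037 0 0.024 0 0 0"

```text
clock: 4.05
ee_pos: [660.2, -41.1, 88.6]
eef_rot: [0.665, 0.663, 0.241, -0.243]
force: [0.3, -1.2, 0.9]
opening: 0.24
grasp_force: 0.4
```

```bash
python3 - <<'E'
from h import *
P,Q=now();s=status.sense();print(s["clock"],P,s["force"],Q.as_matrix()[:,2],rel(P,Q,[P[0],P[1]+48,86],want(40)))
w=viewer.read_camera("wrist");t=viewer.read_camera("top")
cv2.imwrite("pics/w3.png",np.vstack([cv2.resize(t[100:260,270:400],(500,615))[:340],w[140:400, 70:570]]))
E
```

```text
4.05 [660.21018763 -41.13941402  88.57077504] [ 0.2513216  -1.17018528  0.93300349] [-0.00190653  0.64326775 -0.76563893] [ 0.035 -0.     0.033 -0.001 -0.    -0.002]
```

View pics/w3.png

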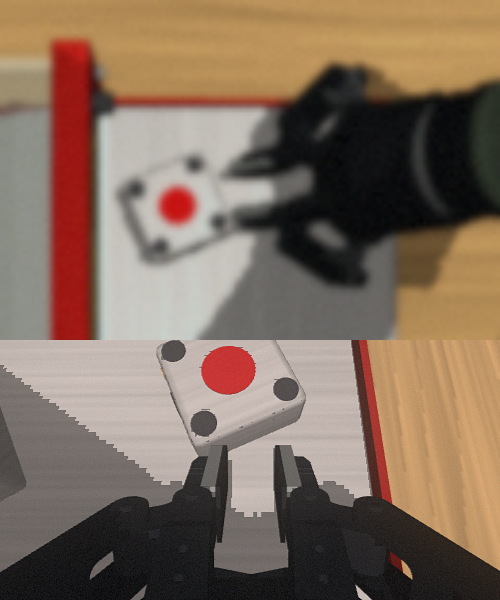

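The cap is squaring up against the left finger, with about 20° left, and it stays centred on the fingers with only 1.2 N of push. Continuing.

>>> carry_out:
  series: "0.004 0 0.005 0 0 0; 0.009 0 0.009 0 0 0; 0.013 0 0.013 0 0 0; 0.018 0 0.017 0 0 0; 0.022 0 0.021 0 0 0; 0.027 0 0.025 0 0 0; 0.031 0 0.029 0 0 0; 0.035 0 0.033 0 0 0"

```text
clock: 4.82
ee_pos: [660.3, 6.9, 85.9]
eef_rot: [0.665, 0.663, 0.241, -0.243]
force: [-0.8, -1.7, 0.6]
opening: 0.242
grasp_force: 0.6
```

```bash
python3 - <<'E'
from h import *
P,Q=now();s=status.sense();print(s["clock"],P,s["force"],Q.as_matrix()[:,2],rel(P,Q,[P[0],P[1]+30,86],want(40)))
w=viewer.read_camera("wrist");t=viewer.read_camera("top")
cv2.imwrite("pics/w4.png",np.vstack([cv2.resize(t[100:260,250:380],(500,615))[:340],w[140:400, 70:570]]))
E
```

```text
4.8167 [660.34690702   6.88481522  85.88386315] [-0.7666542  -1.7256991   0.63879446] [-0.00174863  0.64350713 -0.76543812] [ 0.023 -0.     0.019 -0.001 -0.001 -0.002]
```

View pics/w4.png

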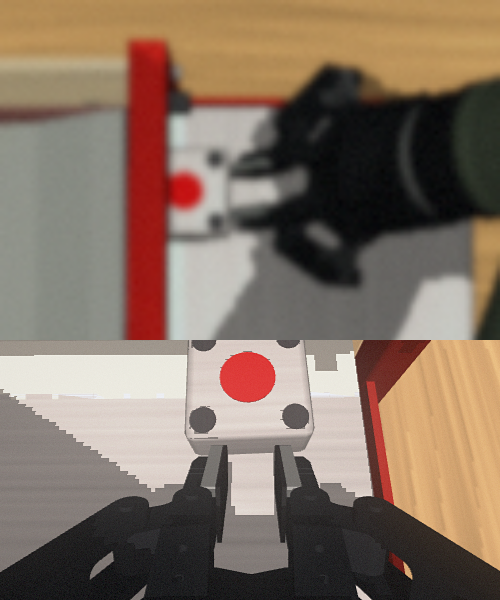

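The cap is flush on both fingertips and entering under the flap, with 1.7 N of push. Slower now, over the sill.

>>> carry_out:
  series: "0.004 0 0.003 0 0 0; 0.007 0 0.006 0 0 0; 0.011 0 0.009 0 0 0; 0.014 0 0.012 0 0 0; 0.018 0 0.015 0 0 0; 0.021 0 0.018 0 0 0; 0.025 0 0.021 0 0 0; 0.028 0 0.024 0 0 0"

```text
clock: 5.58
ee_pos: [660.4, 43.7, 85.6]
eef_rot: [0.665, 0.663, 0.241, -0.243]
force: [0.6, -0.4, 1.7]
opening: 0.241
grasp_force: 0.5
```

>>> carry_out:
  series: "0.002 0 0.001 0 0 0; 0.004 0 0.003 0 0 0; 0.005 0 0.004 0 0 0; 0.007 0 0.005 0 0 0"

```text
clock: 5.92
ee_pos: [660.3, 51.9, 85.9]
eef_rot: [0.665, 0.663, 0.241, -0.243]
force: [0.5, 0.7, -0.5]
opening: 0.24
grasp_force: 0.0
```

```bash
python3 - <<'E'
from h import *
P,Q=now();s=status.sense();print(s["clock"],P,s["force"],Q.as_matrix()[:,2],rel(P,Q,[P[0],P[1]+10,86],want(40)))
s_=viewer.read_camera("side");t=viewer.read_camera("top")
cv2.imwrite("pics/w5.png",np.vstack([cv2.resize(t[100:260,170:380],(500,380))[:300],cv2.resize(s_[90:260,220:470],(500,290))]))
E
```

```text
5.9167 [660.27397292  51.91314618  85.9378887 ] [ 0.48311672  0.69930527 -0.48658025] [-0.00208976  0.64362074 -0.76534174] [ 0.008 -0.     0.006 -0.001 -0.001 -0.003]
```

View pics/w5.png

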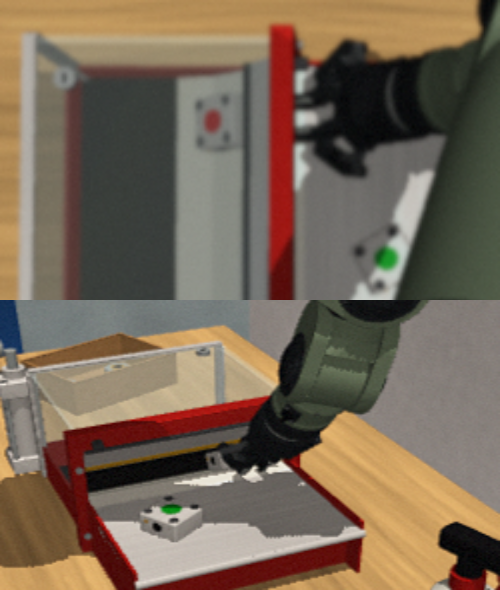

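The cap has tipped over the sill and is sliding down the slide, seen through the cover. The flap now rests on the fingers and the green cap hasn't moved. Drawing the hand back.

>>> carry_out:
  series: "-0.009 0 -0.008 0 0 0; -0.018 0 -0.016 0 0 0; -0.027 0 -0.024 0 0 0; -0.037 0 -0.032 0 0 0; -0.047 0 -0.041 0 0 0; -0.057 0 -0.05 0 0 0; -0.067 0 -0.06 0 0 0; -0.077 0 -0.07 0 0 0"

```text
clock: 6.68
ee_pos: [660.2, -54.3, 90.1]
eef_rot: [0.666, 0.663, 0.241, -0.243]
force: [-0.5, -0.5, 0.5]
opening: 0.245
grasp_force: 0.0
```

>>> carry_out:
  series: "0 0 -0.02 0 0 0; 0 0 -0.04 0 0 0; 0 0 -0.04 0 0 0; 0 0 -0.04 0 0 0; 0 0 -0.04 0 0 0; 0 0 -0.04 0 0 0; 0 0 -0.04 0 0 0; 0 0 -0.04 0 0 0"

```text
clock: 7.35
ee_pos: [659.9, -77.1, 120.1]
eef_rot: [0.665, 0.663, 0.241, -0.244]
force: [-0.4, 0.3, 0.3]
opening: 0.243
grasp_force: 0.0
```

```bash
python3 - <<'E'
from h import *
P,Q=now();s=status.sense();print(s["clock"],P,s["force"])
s_=viewer.read_camera("side");t=viewer.read_camera("top")
cv2.imwrite("pics/w6.png",np.vstack([cv2.resize(t[100:260,170:380],(500,380))[:300],cv2.resize(s_[90:260,220:470],(500,290))]))
p=viewer.camera_params("top");m=blob(t,"r");m[:,:190]=0;m[:,280:]=0;m[:130]=0;m[230:]=0
n=np.argwhere(m);n=n.mean(0)[::-1];print(n,ray(p,n,43))
m=blob(t,"g");m[:,:315]=0;m[:,350:]=0;n=np.argwhere(m).mean(0)[::-1];print("green",n,ray(p,n,104))
E
```

```text
7.35 [659.90259072 -77.10431046 120.12481941] [-0.40665445  0.27925148  0.31141651]
[228.33333333 148.        ] [670.06377013 217.67245119  43.        ]
green [nan nan] [nan nan nan]<stdin>:7: RuntimeWarning: Mean of empty slice.
  ret = um.true_divide(
```

View pics/w6.png

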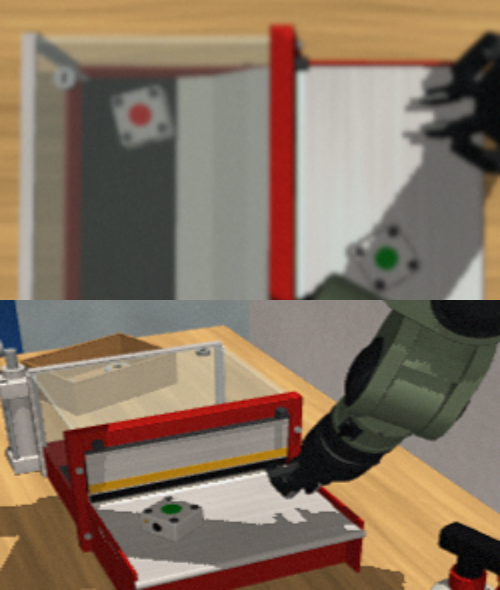

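The cap lies on the bin mat at station x ≈ 173 mm, the flap hangs shut, the green cap is in place and the hand is clear. Handing in.

```bash
python3 -c "
from rig import ticket
print(ticket.sign_off())"
```

```text
the job is handed in; nothing more can be done
None
```

The red-dot cap is in the catch bin, about 173 mm past the flap line; the flap hangs shut, the green-dot cap looks unmoved, and the job was handed in at about 7.5 s (no verdict was returned).

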